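# Fit the keyed type wheel on the bag coder

### The job

Fit the loose type wheel on the bag coder's spindle: feel for the position where its keyway takes the spindle's key and let it go fully home on the shoulder, without forcing it. Then swing the inker in until its felt roller rests gently against the wheel, let go, and leave the rest of the bench as it is.

Things in the scene. Friction and masses are not known exactly. Their poses are not given: they have to be found in the camera images.
- wheel_center (a point): The loose type wheel, standing boss-up on the bench: aluminium rim 76 mm across, 22 mm tall, with a steel boss 40 mm across and 30 mm tall on top (52 mm in all, about 0.35 kg); grip it by the boss. This point is on its axis, half-way up, 26 mm above the underside. z is up; the keyway lies towards the wheel's -x.
- wheel: The same type wheel, origin on its axis at its underside. A bore 22 mm across runs right through; one keyway, 10 mm wide and reaching 16 mm from the axis, runs the whole height of the bore on the -x side. Five dark blank type bars sit in the rim on the +x side. Fitted, the wheel lies loose on the spindle by its own weight.
- spindle_seat (a point): On the axis of the coder's upright spindle, at the top face of its shoulder (34 mm across), 91 mm above the bench, where the wheel's underside rests when fully home. Axes are the housing's: z up, -x to its front panel, +y to the inker's side. The spindle's key points within 0.9 rad (50 deg) either side of the housing's -x; where exactly is not measured.
- spindle_tip (a point): Tip of the spindle's shaft, 37 mm above the shoulder. The shaft is 20 mm across, its last 7 mm a taper to 13 mm. A key 8 mm wide stands out to 15 mm from the axis and rises 12 mm above the shoulder: a wheel not aligned rests on it 12 mm too high; aligned to about 0.07 rad it drops home. A stiff gear keeps the spindle where it last stopped. Axes as for the seat.
- coder: Bench-top bag coder, fixed: grey housing 260 x 320 mm, deck 85 mm above the bench. On the spindle's front side a rubber roller, 3.5 mm from the fitted wheel's rim. On the deck only the inker's arm (116 mm above the bench), pivot (124) and knob (146) stand higher than the fitted wheel's rim (113). Origin on the bench under the spindle's axis; axes as for the seat.
- inker (a joint): Angle (rad) of the inker arm about its upright pivot: 0 when its felt roller just touches the rim of a fitted wheel, growing as it swings away, clockwise seen from above. Light friction (about 1.3 N at the knob); it stays where it is left, and passes a little below 0 only if no wheel is there.
- inker_knob (a point): Middle of the inker's black knob, 16 mm across, 30 mm tall (116 to 146 mm above the bench), on the arm over the felt roller (36 mm across, 90 to 112 mm above the bench). It moves on a circle of 72 mm radius about the pivot.
- inker_pivot (a point): Pivot axis of the inker arm at deck height, 72 mm towards +x and 56 mm towards +y from the spindle's axis, in the coder's axes. At joint 0 the arm points from here to the coder's -x, the knob then 56 mm to the +y side of the spindle's axis; it swings out from there towards +y, then +x.
- brush: bystander: hand brush with a wooden back, 130 x 50 x 49 mm
- bottle: bystander: white plastic bottle, 64 mm across, 190 mm tall
- tape: bystander: cardboard-coloured roll of paper tape, 100 mm across, 36 mm tall
- driver: bystander: screwdriver
- carton: bystander: small flat cardboard carton, 100 x 70 x 25 mm
- spare_roll: bystander: spare felt ink roller, 36 mm across, 20 mm tall
- tin: bystander: small steel tin, 60 mm across, 45 mm tall

How it is judged:
On the way, in this order (a step that is already met when the one before it is completed fails the run):
1. the wheel is over the key, fully home on the spindle's shoulder (z of wheel_center in the frame of spindle_seat between 0.023 and 0.0285 m and horizontal distance between wheel_center and spindle_seat below 0.004 m and angle between wheel_center's own z axis and vertical below 0.07 rad), for 0.2 s.
2. the inker is swung in, its roller resting against the fitted wheel (value of joint inker below 0.05 rad), for 0.2 s.
At the end, for the whole second after the job is handed in: The type wheel sits over the key fully home on the spindle's shoulder (underside within 2.5 mm of it, on the axis within 4 mm, tilted less than 4 degrees) and is at rest; the inker is swung in with its roller against the wheel (joint below 0.05 rad, a gap under 3.6 mm); all is released (all of step 1 and value of joint inker between -0.06 and 0.05 rad and linear speed of wheel below 0.02 m/s); the robot touches nothing.
It fails at once if the wheel is forced against the coder (key, spindle or inker) with more than 70 N in all (a push of some 35 N) (contact force between wheel and coder above 70 N).
It fails at once if a bystander is moved by more than 3 cm (distance of any of brush, bottle, tape, driver, carton, spare_roll, tin from where it was at the start of the episode above 0.03 m).
It also fails if it takes over 72 s, if anything falls off the work surface, if the arm or the gripper's body presses on something with over 40 N, if the wrist force passes 120 N, or if a joint passes its speed limit or range.

### The arm

A 7-joint arm with a two-finger parallel gripper is mounted at the origin on the work surface. World frame = base frame: x ahead of the robot, y to its left, z up, the work surface at z = 0. Lengths are in m, angles in rad, forces in N, time in s.
With the tool pointing down it reaches from about 0.425 to 0.925 m from the base axis. Payload 6.8 kg.
Tool frame: the origin (TCP) lies at the very end of the fingers, on their centre line; the grasp point (between the pads) lies 19 mm behind it; z points along the fingers, x is the direction in which the jaws open and shut, and the axes are right-handed (so a half turn about z gives the same grasp; the last joint's range is limited). The gripper opens to 85 mm and grips with 20 to 120 N. Pads are 22 mm wide; open, the fingers measure 114 mm over their backs; the gripper's body (76 mm by 85 mm) begins 54 mm behind the grasp point. The pads swing forward as they close: fully open they stand 13 mm farther back than shut.
Start: joints at [-1.244, 0.477, 0.022, 1.555, -0.011, 1.109, -0.083], TCP at [0.284, 0.612, 0.231] pointing down, gripper open.
Joint ranges: [-2.96, 2.96], [-0.34, 2.1], [-1.41, 1.46], [0.24, 2.44], [-1.37, 4.51], [0.17, 1.92], [-2.96, 2.96]. Speed limits (rad/s): [2.39, 2.39, 3.14, 3.14, 3.14, 3.14, 3.14].

### API

Orientations are given as a unit quaternion [w, x, y, z].
In Python, from station import bot gives the robot as it stands.
- The arm moves only by the shell command python3 -m creep 'ROWS' [FORCE]. ROWS is JSON, a list that holds one entry, the list of rows, each a list of 7 numbers: the shift along the tool's x, y, z in cm, then the turn, a rotation vector about the tool's x, y, z in rad, then the opening, from 0 (shut) to 1 (fully open). In form: [[[dx, dy, dz, wx, wy, wz, claw], ...]]. A call has 1 to 10 rows; each row is the pose to reach, as a shift and turn from the pose commanded when the call began, along the tool's axes at that moment; what a row does not reach only later rows make up. A row lasts 1/8 s, in which the tool goes at most 62.5 mm and 10.7 degrees, less where a joint would pass 70% of its speed; a pose out of reach is approached as far as the arm can. A call with a gripper value outside its range is refused whole. The fingers move at their own pace and stop on an object; FORCE is the grip in N (left out, the last holds). Time passes only in rows, so rows that repeat a pose let the fingers close. It gives the time, the measured TCP pose, the force and the opening at its end, in the units of the state.
- bot.get_obs(): the state, without advancing time (a new reading comes with each control period).
- bot.read_camera(name): name is "side" or "top"; returns (picture, depth): 384x512x3 uint8, blue, green, red; 384x512 float32, m along the optical axis (not along the pixel's ray), 0 where there is no reading.
- bot.calibration(name): a dict with "mtx" (3x3 intrinsics, pixels), "rvec" (rotation vector, rad) and "tvec" (3), from world to camera coordinates, as OpenCV has them. Camera axes: x right, y down, z forward; pixel columns grow to the right and rows downward; lengths in m; the calibration is good to about 2 mm. A picture is of the moment at which its call begins. calibration takes no time and is no camera call.
- bot.hand_in(): hands the job in, once; it reports no verdict.
Trained networks look in the newest picture that a camera, given by its name, has taken for a name from the list of things; names that differ only in an ending like _2 or _b are one class to them, and where a whole thing is asked for, a point or a joint stands for the part that bears it (a point fixed in the world has none). Each returns a list of dicts, best first, with "p" (0 to 1); they miss things now and then, are a little off and sometimes report something else, mostly with a low value. They report only what shows in the picture. A call takes as long as a camera call.
- bot.find_in(camera, label): "xy" ([column, row] in pixels, amid what is visible of it).
- bot.silhouettes(camera, label): "mask" (384x512 bool, what is visible of it) and "xy" ([column, row] in pixels, amid what is visible of it).
The state is a dict: "t": time; "q": joint angles; "joint_vel": joint speeds; "joint_torque": joint torques, N m; "eef_pos": TCP position; "tool_rot": TCP orientation; "contact_force": force on the tool from outside, world axes, zero at the start; "torque": the same for the moment, N m; "gripper_width": opening from 0.0 (shut) to 1.0 (fully open).
Only numpy, scipy, OpenCV 4.12 (cv2) and the standard library are available. Lean on these libraries where they do the work, as an engineer would, in place of code of your own. Each camera call takes 0.05 s, during which the arm holds its last target.

## Working session

There is one attempt and no reset: what is moved stays moved. The work goes in short steps, Python scripts to look and compute and a shell command to move; the robot and the scene stay as the last step left them, time stands still between calls to the robot, and variables do not carry over. Pictures are saved under pics/ and viewed, and the job is handed in when it is done.

```bash
ls; mkdir -p pics
cat > h.py <<'E'
import numpy as np, cv2
from station import bot
from scipy.spatial.transform import Rotation as R
def cam(n):
    c=bot.calibration(n); M=np.array(c["mtx"],float); Rm=cv2.Rodrigues(np.array(c["rvec"],float))[0]; t=np.array(c["tvec"],float).ravel(); return M,Rm,t
def px2w(n,u,v,d):
    M,Rm,t=cam(n); u=np.asarray(u,float);v=np.asarray(v,float)
    p=np.stack([(u-M[0,2])/M[0,0]*d,(v-M[1,2])/M[1,1]*d,d*np.ones_like(u)],-1)
    return (p-t)@Rm
def cloud(n,dep):
    v,u=np.mgrid[0:384,0:512]; return px2w(n,u,v,dep)
def w2px(n,p):
    M,Rm,t=cam(n); q=(Rm@np.asarray(p).T).T+t; return (q@M.T)[...,:2]/q[...,2:3]
def ray(n,u,v,z):
    a=px2w(n,u,v,0.0*np.asarray(u,float)); b=px2w(n,u,v,1.0+0*np.asarray(u,float)); s=(z-a[...,2])/(b[...,2]-a[...,2]); return a+(b-a)*s[...,None]
E
python3 - <<'E'
from h import *
for n in("top","side"):
    p,d=bot.read_camera(n); cv2.imwrite(f"pics/{n}0.png",p); np.save(f"{n}0.npy",d)
    M,Rm,t=cam(n); print(n,M.tolist(),-Rm.T@t)
    for l in("wheel","coder","inker_knob","spindle_tip","inker","wheel_center"):
        print(l,[(np.round(x["xy"],1).tolist(),round(x["p"],2)) for x in bot.find_in(n,l)][:3])
o=bot.get_obs();print(o)
E
```

```text
pics
top [[386.93013848054983, 0.0, 256.6287065965198], [0.0, 386.93013848054983, 191.51400086516733], [0.0, 0.0, 1.0]] [0.33261261 0.01003185 1.31949798]
wheel [([190.2, 241.2], 0.76), ([308.9, 183.4], 0.34)]
coder [([329.7, 201.4], 0.91)]
inker_knob [([309.6, 186.2], 0.69)]
spindle_tip []
inker [([308.4, 182.5], 0.78)]
wheel_center [([184.5, 240.2], 0.59)]
side [[375.6985396583074, 0.0, 254.8021184761647], [0.0, 375.6985396583074, 190.93063976469975], [0.0, 0.0, 1.0]] [ 0.44470703 -0.68447508  0.98388641]
wheel [([206.6, 154.8], 0.89), ([269.4, 230.3], 0.33)]
coder [([264.1, 271.9], 0.89), ([269.5, 230.2], 0.22)]
inker_knob [([272.5, 232.0], 0.65)]
spindle_tip [([266.2, 269.6], 0.97), ([304.5, 163.4], 0.58)]
inker [([269.6, 231.2], 0.56)]
wheel_center [([205.5, 152.7], 0.54)]
{'t': 0.7, 'q': array([-1.24408636,  0.47694337,  0.02240097,  1.5553825 , -0.01151357,
        1.10929345, -0.08310997]), 'joint_vel': array([-1.11168050e-04, -4.83775842e-04,  7.81390944e-04, -4.75240061e-04,
       -3.28376622e-05, -7.31834761e-04,  6.99941634e-04]), 'joint_torque': array([ 1.07528494e-04, -5.96159935e+01,  1.60593856e+00, -2.81491739e+01,
        1.24025991e-02,  1.35583930e-03,  3.64057712e-06]), 'eef_pos': array([0.28433823, 0.6122241 , 0.23135333]), 'tool_rot': array([-4.15145975e-05,  8.42992391e-01,  5.37925483e-01,  3.24548786e-05]), 'contact_force': array([-0.04306491, -0.85496559, -0.10376923]), 'torque': array([-0.0081559 , -0.02579858, -0.05614956]), 'gripper_width': 0.9955712576254123}
```

View pics/top0.png

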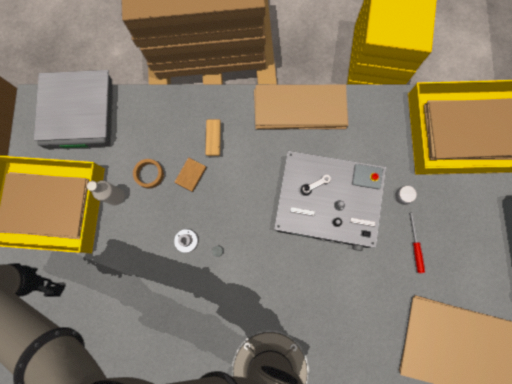

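View pics/side0.png

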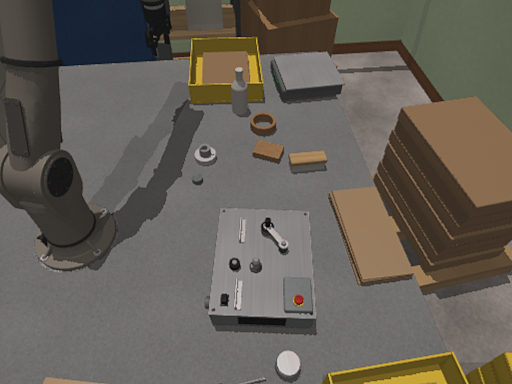

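Run:
```python
import cv2
p=cv2.imread("pics/top0.png");s=cv2.imread("pics/side0.png")
cv2.imwrite("pics/c1.png",cv2.resize(p[120:290,250:420],(600,600)[:2],interpolation=cv2.INTER_CUBIC))
cv2.imwrite("pics/c2.png",cv2.resize(s[180:360,180:380],(667,600),interpolation=cv2.INTER_CUBIC))
cv2.imwrite("pics/c3.png",cv2.resize(p[200:280,140:240],(750,600),interpolation=cv2.INTER_CUBIC))
cv2.imwrite("pics/c4.png",cv2.resize(s[120:190,160:250],(770,600),interpolation=cv2.INTER_CUBIC))
```

```text
(no output)
```

View pics/c1.png

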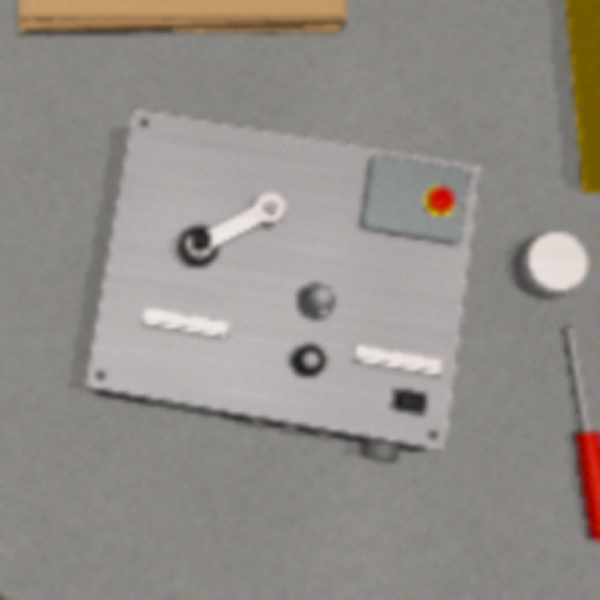

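View pics/c2.png

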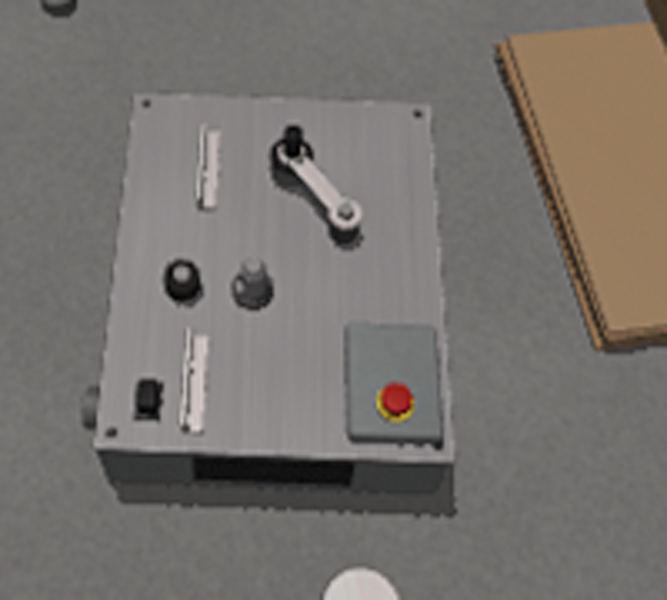

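View pics/c3.png

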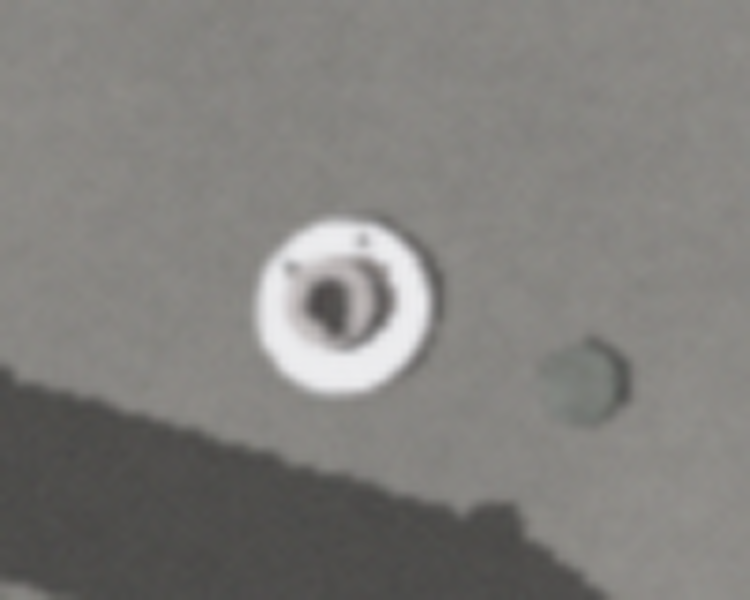

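View pics/c4.png

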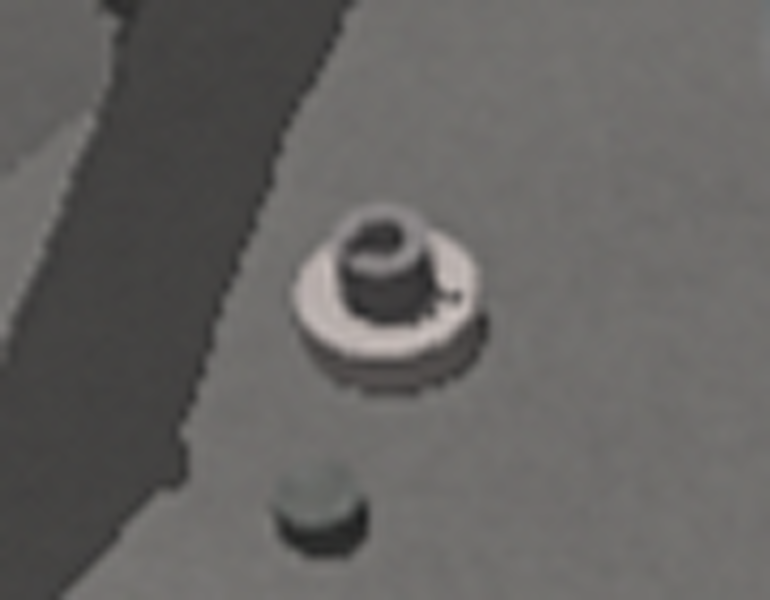

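Run:
```python
from h import *
from scipy import ndimage as nd
P={}
for n in("top","side"):
    d=np.load(f"{n}0.npy"); c=cloud(n,d); P[n]=c
    ok=d>0
    z=c[...,2]
    # coder region
    print("cam",n)
    if n=="top": box=np.zeros_like(ok);box[140:260,265:395]=1
    else: box=np.zeros_like(ok);box[190:350,195:325]=1
    m=ok&box&(z>.078)&(z<.09)
    q=c[m]; (cx,cy),(w,h),a=cv2.minAreaRect((q[:,:2]*1000).astype(np.float32)); print("deck",cx,cy,w,h,a, np.median(q[:,2]))
    m=ok&box&(z>.098)&(z<.16)
    lab,k=nd.label(m,np.ones((3,3)))
    for i in range(1,k+1):
        s=lab==i
        if s.sum()<4: continue
        q=c[s]; hi=q[q[:,2]>q[:,2].max()-.008]
        print(s.sum(),nd.center_of_mass(s),q.mean(0).round(4),"top",hi.mean(0).round(4),len(hi),q[:,2].max().round(4))
    # wheel
    box=np.zeros_like(ok)
    if n=="top": box[225:258,170:204]=1
    else: box[140:172,188:222]=1
    for lo,hi in((.015,.03),(.045,.06)):
        m=ok&box&(z>lo)&(z<hi); q=c[m]
        (cx,cy),r=cv2.minEnclosingCircle((q[:,:2]*1000).astype(np.float32)); print("wheel",lo,m.sum(),cx,cy,r,q.mean(0).round(4))
```

```text
cam top
deck 546.8635864257812 -189.68270874023438 324.63128662109375 264.6376647949219 80.4698486328125 0.0862881786760138
519 (np.float64(175.8651252408478), np.float64(367.3217726396917)) [ 0.6153 -0.3063  0.1022] top [ 0.6128 -0.326   0.1141] 37 0.1187
233 (np.float64(184.93991416309012), np.float64(313.7167381974249)) [ 0.5804 -0.133   0.1197] top [ 0.5677 -0.1088  0.1479] 19 0.1522
44 (np.float64(204.45454545454547), np.float64(340.1363636363636)) [ 0.5188 -0.214   0.1211] top [ 0.5208 -0.2151  0.1284] 24 0.1334
33 (np.float64(212.93939393939394), np.float64(303.1818181818182)) [ 0.4933 -0.1008  0.1024] top [ 0.4933 -0.1008  0.1024] 33 0.1064
70 (np.float64(221.71428571428572), np.float64(337.1142857142857)) [ 0.4662 -0.2057  0.1082] top [ 0.4661 -0.2062  0.1106] 35 0.1164
35 (np.float64(223.4), np.float64(362.7142857142857)) [ 0.4625 -0.2863  0.1023] top [ 0.4625 -0.2865  0.1026] 32 0.1075
35 (np.float64(232.94285714285715), np.float64(366.37142857142857)) [ 0.4327 -0.2962  0.1038] top [ 0.4331 -0.2962  0.1045] 30 0.1091
wheel 0.015 280 407.169189453125 286.2125244140625 38.52
[... 665 characters left out ...]
4(262.3095238095238), np.float64(254.97619047619048)) [ 0.5198 -0.2203  0.1184] top [ 0.5213 -0.2173  0.1285] 31 0.1325
859 (np.float64(293.65308498253785), np.float64(297.3480791618161)) [ 0.6144 -0.31    0.1016] top [ 0.611  -0.328   0.1131] 68 0.1179
49 (np.float64(293.7142857142857), np.float64(235.10204081632654)) [ 0.4611 -0.2913  0.102 ] top [ 0.4611 -0.2913  0.102 ] 49 0.1057
57 (np.float64(297.42105263157896), np.float64(223.52631578947367)) [ 0.4319 -0.2983  0.1036] top [ 0.432  -0.2978  0.1039] 54 0.107
wheel 0.015 184 403.3356018066406 286.7447814941406 40.877784729003906 [0.4066 0.2736 0.0231]
wheel 0.045 77 406.16009521484375 285.890625 22.179569244384766 [0.406  0.2849 0.0516]
```

Run:
```python
from h import *
import math
def crop(n,ctr,h,s):
    p=cv2.imread(f"pics/{n}0.png"); u,v=ctr; u0,v0=int(u)-h,int(v)-h
    return cv2.resize(p[v0:v0+2*h,u0:u0+2*h],(2*h*s,2*h*s),interpolation=cv2.INTER_CUBIC),(u0,v0)
out=[]
W=np.array([.4065,.2858]);S=np.array([.5212,-.2163]);yaw=-.166
for name,C,z,r in(("spin",S,.128,.0065),("wheel",W,.052,.02)):
    row=[]
    for n in("top","side"):
        c,(u0,v0)=crop(n,w2px(n,np.array([*C,z])),12,16)
        d=c.copy()
        rings=[(z,r)]
        rings+= [(.091,.017)] if name=="spin" else [(.052,.011),(.022,.038)]
        for zz,rr in rings:
            a=np.linspace(0,2*np.pi,60); q=np.stack([C[0]+rr*np.cos(a),C[1]+rr*np.sin(a),0*a+zz],-1)
            px=(w2px(n,q)-[u0,v0]+.5)*16
            cv2.polylines(d,[px.astype(int)],True,(0,255,0),1)
        row+= [c,d]
    row=np.hstack(row)[:, :]
    out.append(row)
a=np.vstack(out); print(a.shape); 
cv2.imwrite("pics/z1.png",cv2.resize(a[:384],(800,200))); 
for k,nm in((0,"s"),(1,"w")):
    cv2.imwrite(f"pics/z_{nm}t.png",out[k][:,:768]);cv2.imwrite(f"pics/z_{nm}s.png",out[k][:,768:])
```

```text
(768, 1536, 3)
```

View pics/z_st.png

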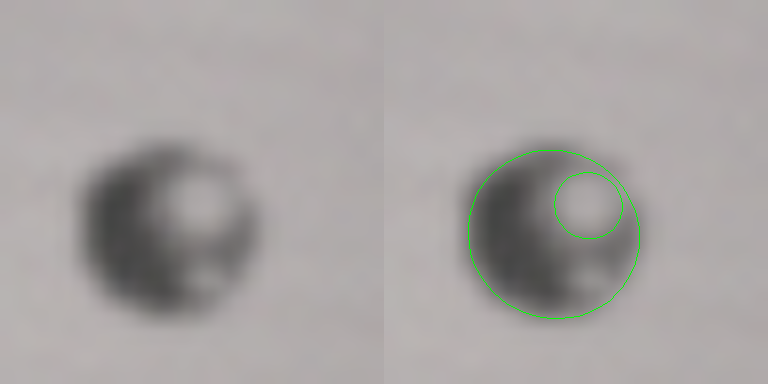

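View pics/z_ss.png

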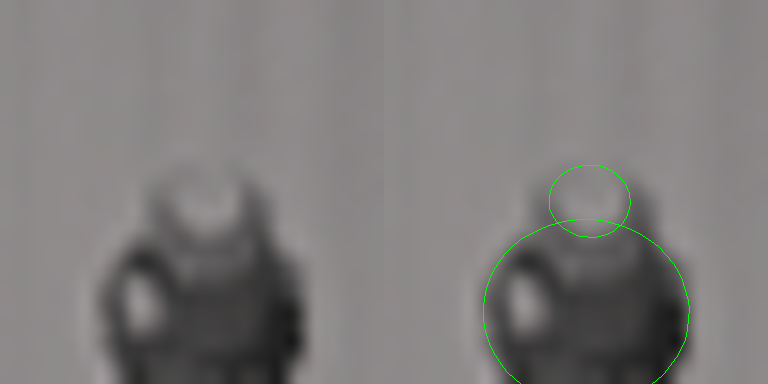

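View pics/z_wt.png

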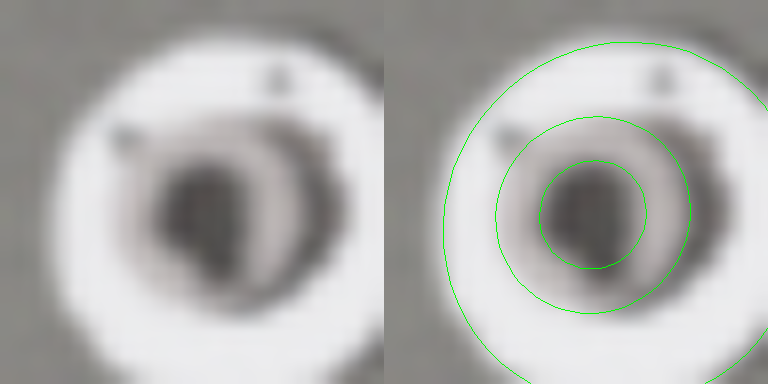

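View pics/z_ws.png

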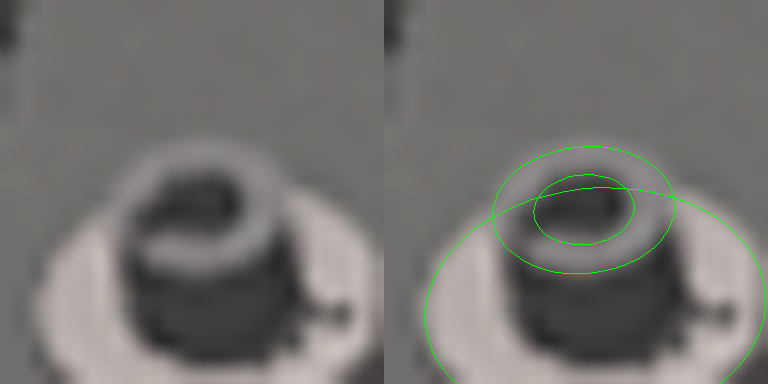

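```bash
cat > prof.py <<'E'
from h import *
def prof(img,n,C,z,rs,A):
    g=cv2.cvtColor(img,cv2.COLOR_BGR2GRAY).astype(np.float32); o=[]
    for r in rs:
        q=np.stack([C[0]+r*np.cos(A),C[1]+r*np.sin(A),0*A+z],-1); px=w2px(n,q).astype(np.float32)
        o.append(cv2.remap(g,px[None,:,0],px[None,:,1],cv2.INTER_CUBIC)[0])
    return np.mean(o,0)
E
python3 - <<'E'
from prof import *
A=np.radians(np.arange(0,360,10))
for n in("top","side"):
    im=cv2.imread(f"pics/{n}0.png")
    print(n,"keyway");print(dict(zip(range(0,360,10),prof(im,n,[.4065,.2858],.052,[.0125,.0135,.0145,.0155],A).round().astype(int).tolist())))
    print("key");print(dict(zip(range(0,360,10),prof(im,n,[.5212,-.2163],.103,[.0115,.0125,.0135],A).round().astype(int).tolist())))
E
```

```text
top keyway
{0: 176, 10: 175, 20: 174, 30: 173, 40: 168, 50: 168, 60: 174, 70: 177, 80: 175, 90: 172, 100: 169, 110: 170, 120: 176, 130: 180, 140: 181, 150: 180, 160: 176, 170: 158, 180: 134, 190: 116, 200: 112, 210: 121, 220: 144, 230: 162, 240: 171, 250: 178, 260: 180, 270: 180, 280: 178, 290: 176, 300: 175, 310: 175, 320: 178, 330: 178, 340: 175, 350: 176}
key
{0: 119, 10: 110, 20: 106, 30: 100, 40: 90, 50: 78, 60: 71, 70: 69, 80: 70, 90: 70, 100: 71, 110: 73, 120: 71, 130: 73, 140: 75, 150: 76, 160: 77, 170: 85, 180: 101, 190: 123, 200: 140, 210: 143, 220: 131, 230: 120, 240: 117, 250: 117, 260: 119, 270: 124, 280: 134, 290: 146, 300: 154, 310: 154, 320: 150, 330: 146, 340: 142, 350: 133}
side keyway
{0: 130, 10: 130, 20: 132, 30: 133, 40: 128, 50: 121, 60: 116, 70: 114, 80: 115, 90: 118, 100: 118, 110: 115, 120: 114, 130: 123, 140: 126, 150: 127, 160: 120, 170: 106, 180: 92, 190: 82, 200: 79, 210: 86, 220: 108, 230: 128, 240: 134, 250: 132, 260: 132, 270: 130, 280: 127, 290: 132, 300: 136, 310: 136, 320: 137, 330: 140, 340: 135, 350: 132}
key
{0: 67, 10: 82, 20: 88, 30: 83, 40: 81, 50: 95, 60: 133, 70: 143, 80: 144, 90: 142, 100: 127, 110: 100, 120: 105, 130: 120, 140: 111, 150: 93, 160: 78, 170: 87, 180: 108, 190: 123, 200: 135, 210: 130, 220: 96, 230: 67, 240: 58, 250: 63, 260: 64, 270: 64, 280: 63, 290: 60, 300: 58, 310: 51, 320: 43, 330: 42, 340: 52, 350: 61}
```

Run:
```python
from h import *
d=np.load("top0.npy");c=cloud("top",d)
for u0,u1,v0,v1 in((85,118,175,205),(128,168,155,192),(172,210,155,192),(212,226,242,258)):
    q=c[v0:v1,u0:u1].reshape(-1,3);q=q[(q[:,2]>.012)]
    print(q[:,:3].min(0).round(3),q.max(0).round(3))
o=bot.get_obs();Rm=R.from_quat(o["tool_rot"],scalar_first=True).as_matrix()
def cmd(p): return (Rm.T@(np.array(p)-o["eef_pos"])*100).round(2)
print(Rm.round(3));print(cmd([.4065,.2858,.231]),cmd([.4065,.2858,.025]))
```

```text
[0.333 0.01  0.012] [0.631 0.64  1.319]
[0.333 0.01  0.012] [0.685 0.477 1.319]
[0.333 0.01  0.013] [0.702 0.335 1.319]
[0.333 0.01  0.013] [0.39  0.196 1.319]
[[ 0.421  0.907  0.   ]
 [ 0.907 -0.421  0.   ]
 [ 0.    -0.    -1.   ]]
[-24.46  24.83   0.03] [-24.46  24.83  20.63]
```

```bash
python3 -m creep '[[[-4,4,-4,0,0,0,1],[-8.5,8.5,-4,0,0,0,1],[-13,13,-4,0,0,0,1],[-17,17.3,-2,0,0,0,1],[-21,21.3,2,0,0,0,1],[-24.5,24.8,6,0,0,0,1],[-24.5,24.8,10,0,0,0,1],[-24.5,24.8,13,0,0,0,1],[-24.5,24.8,13,0,0,0,1]]]' 30
python3 - <<'E'
from h import *
for n in("top","side"):
    p,d=bot.read_camera(n); cv2.imwrite(f"pics/{n}1.png",p)
s=cv2.imread("pics/side1.png")
t=cv2.imread("pics/top1.png")
cv2.imwrite("pics/d1.png",np.hstack([cv2.resize(s[90:210,140:260],(400,400)),cv2.resize(t[180:300,130:250],(400,400))]))
E
```

```text
t: 1.82
eef_pos: [0.4049, 0.2844, 0.0998]
tool_rot: [0.0, 0.843, 0.538, -0.002]
contact_force: [-0.2, -0.1, 0.5]
gripper_width: 1.002
```

View pics/d1.png

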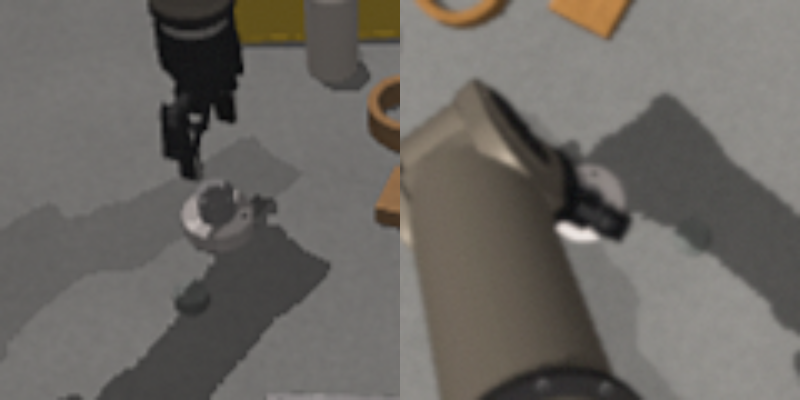

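Run:
```python
from h import *
o=bot.get_obs();print(o["eef_pos"],o["joint_vel"].round(3),o["q"].round(2))
x=np.array([.421,.907,0])
for s in(-1,0,1):
  for n in("side","top"): print(n,s,w2px(n,o["eef_pos"]+s*.0425*x).round(1))
```

```text
[0.40653122 0.28617966 0.10218261] [-0.003 -0.02   0.002 -0.013 -0.    -0.001 -0.   ] [-0.84  0.36  0.12  2.1  -0.07  0.68  0.46]
side -1 [197.8 145.2]
top -1 [192.  244.8]
side 0 [202.7 136.9]
top 0 [180.  238.9]
side 1 [207.4 129. ]
top 1 [168.2 233.1]
```

```bash
python3 -m creep '[[[0,0,2.5,0,0,0,1],[0,0,5,0,0,0,1],[0,0,6.5,0,0,0,1],[0,0,7.4,0,0,0,1],[0,0,7.4,0,0,0,1],[0,0,7.4,0,0,0,0.3],[0,0,7.4,0,0,0,0.3],[0,0,7.4,0,0,0,0.3],[0,0,7.4,0,0,0,0.3],[0,0,7.4,0,0,0,0.3]]]' 40
```

```text
t: 3.18
eef_pos: [0.4065, 0.286, 0.028]
tool_rot: [-0.0, 0.843, 0.538, 0.001]
contact_force: [-1.5, -0.6, 6.0]
gripper_width: 0.455
```

```bash
python3 -m creep '[[[0,0,-1,0,0,0,0.3],[0,0,-4,0,0,0,0.3],[0,0,-9,0,0,0,0.3],[0,0,-14,0,0,0,0.3],[0,0,-18,0,0,0,0.3],[0,0,-18,0,0,0,0.3]]]'
python3 - <<'E'
from h import *
for n in("top","side"):
    p,d=bot.read_camera(n); cv2.imwrite(f"pics/{n}2.png",p)
s=cv2.imread("pics/side2.png")
t=cv2.imread("pics/top2.png")
cv2.imwrite("pics/d2.png",np.hstack([cv2.resize(s[70:190,140:260],(400,400)),cv2.resize(t[180:300,130:250],(400,400))]))
o=bot.get_obs();print(o)
Rm=R.from_quat(o["tool_rot"],scalar_first=True).as_matrix()
print(Rm.T@(np.array([.5212,-.2163,.21])-o["eef_pos"])*100)
E
```

```text
t: 3.92
eef_pos: [0.4074, 0.2865, 0.2104]
tool_rot: [-0.001, 0.843, 0.538, 0.003]
contact_force: [0.1, -0.5, -2.8]
gripper_width: 0.46
{'t': 4.025, 'q': array([-0.86450082,  0.20874076,  0.14453155,  2.01001386, -0.0375084 ,
        0.92625405,  0.43548856]), 'joint_vel': array([ 0.00054071,  0.02753024, -0.00229908,  0.02020964, -0.00242829,
       -0.00023302,  0.00154017]), 'joint_torque': array([ 3.90880171e-02, -4.20364487e+01,  1.61940917e+00, -2.75576288e+01,
        2.78931577e-02, -4.48646641e-02, -5.58661268e-03]), 'eef_pos': array([0.40535363, 0.2849691 , 0.20676093]), 'tool_rot': array([ 1.03998160e-05,  8.42983495e-01,  5.37939208e-01, -4.85678056e-04]), 'contact_force': array([ 0.11867202, -0.28853711, -4.21537918]), 'torque': array([-0.05185256,  0.01173309,  0.00434428]), 'gripper_width': 0.4555963190509145}
[-40.58281696  31.62209762  -0.30619118]
```

View pics/d2.png

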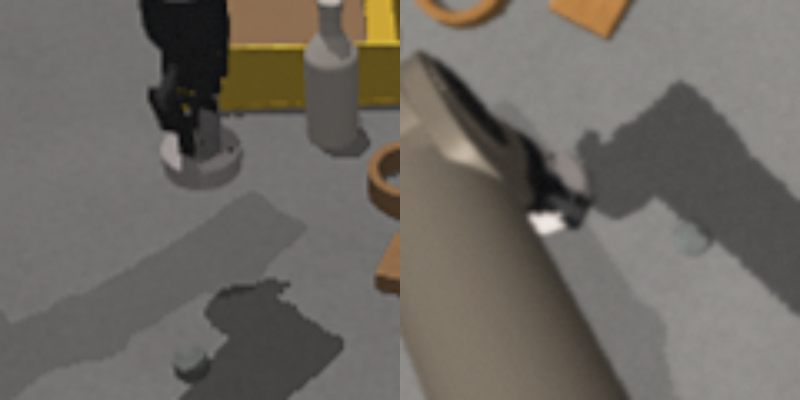

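```bash
python3 -m creep '[[[-3,2.3,0,0,0,0,0.3],[-7,5.4,0,0,0,-0.05,0.3],[-11,8.5,0,0,0,-0.1,0.3],[-15,11.7,0,0,0,-0.14,0.3],[-19,14.8,0,0,0,-0.14,0.3],[-23,18,0,0,0,-0.14,0.3],[-27,21,0,0,0,-0.14,0.3],[-31,24.2,0,0,0,-0.14,0.3],[-35,27.3,0,0,0,-0.14,0.3],[-37,28.8,0,0,0,-0.14,0.3]]]'
python3 - <<'E'
from h import *
bot.read_camera("top");bot.read_camera("side")
o=bot.get_obs();print(o["t"],o["eef_pos"],o["q"].round(2),o["joint_vel"].round(2))
Rm=R.from_quat(o["tool_rot"],scalar_first=True).as_matrix()
print(Rm.round(3),Rm.T@(np.array([.5212,-.2163,.21])-o["eef_pos"])*100)
E
```

```text
t: 5.28
eef_pos: [0.5098, -0.1744, 0.2051]
tool_rot: [-0.001, 0.804, 0.594, -0.002]
contact_force: [-0.3, 0.4, -3.2]
gripper_width: 0.454
5.375 [ 0.5098211  -0.17482186  0.20522369] [-0.15  0.3   0.44  1.93 -0.15  0.95  1.64] [-0.04 -0.02 -0.05  0.03 -0.01  0.01 -0.04]
[[ 0.296  0.955 -0.004]
 [ 0.955 -0.296 -0.002]
 [-0.003 -0.003 -1.   ]] [-3.62740704  2.3116944  -0.47462508]
```

```bash
python3 -m creep '[[[-1.8,1.2,0,0,0,0,0.3],[-3.6,2.3,0,0,0,0,0.3],[-3.6,2.3,2,0,0,0,0.3],[-3.6,2.3,2.5,0,0,0,0.3],[-3.6,2.3,2.5,0,0,0,0.3]]]'
python3 - <<'E'
from h import *
for n in("top","side"):
    p,d=bot.read_camera(n); cv2.imwrite(f"pics/{n}3.png",p); np.save(f"{n}3.npy",d)
    c=w2px(n,np.array([.5212,-.2163,.17])); u,v=c.astype(int)
    cv2.imwrite(f"pics/e_{n}.png",cv2.resize(p[v-40:v+40,u-40:u+40],(560,560),interpolation=cv2.INTER_CUBIC)); print(n,u-40,v-40)
    for l in("wheel","spindle_tip"):print(l,[(x["xy"],x["p"]) for x in bot.find_in(n,l)][:2])
o=bot.get_obs();print(o["t"],o["eef_pos"],o["tool_rot"],o["contact_force"],o["q"].round(2))
E
```

```text
t: 6.0
eef_pos: [0.5222, -0.2114, 0.1812]
tool_rot: [-0.001, 0.803, 0.596, -0.001]
contact_force: [0.1, -0.9, -3.0]
gripper_width: 0.457
top 303 161
wheel [([335.7, 206.4], 0.51), ([307.1, 195.2], 0.28)]
spindle_tip [([308.9, 195.2], 0.73)]
side 215 210
wheel [([260.0, 255.4], 0.84), ([305.9, 162.9], 0.29)]
spindle_tip [([270.5, 275.8], 0.76)]
6.3 [ 0.52322307 -0.21237677  0.18277012] [2.77145242e-04 8.03220364e-01 5.95681836e-01 3.48357160e-04] [ 0.26819081  0.19209665 -3.1188421 ] [-0.07  0.37  0.44  1.9  -0.2   0.92  1.74]
```

View pics/e_side.png

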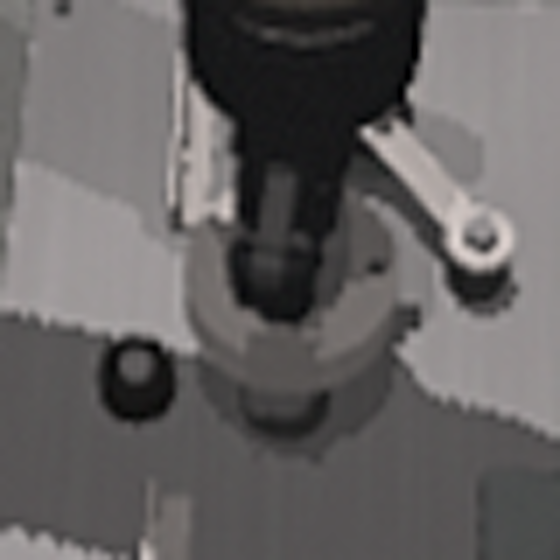

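View pics/e_top.png

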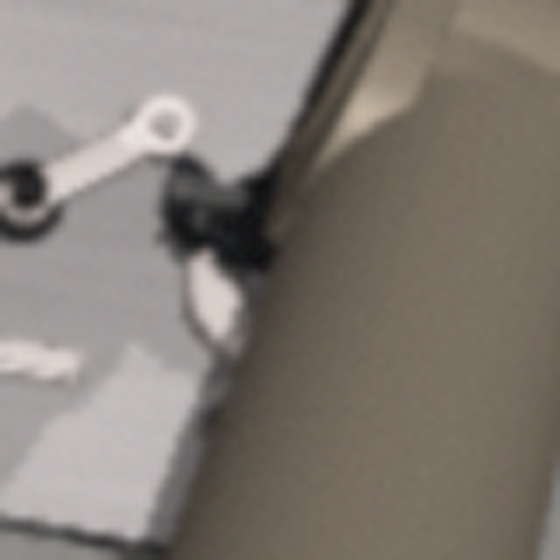

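```bash
python3 -m creep '[[[-0.4,-0.1,0.5,0,0,0,0.3],[-0.4,-0.1,1.6,0,0,0,0.3],[-0.4,-0.1,1.6,0,0,0,0.3],[-0.4,-0.1,1.6,0,0,0,0.3]]]'
python3 - <<'E'
from h import *
n="side"
p,d=bot.read_camera(n)
o=bot.get_obs();e=o["eef_pos"];print(o["t"],e,o["contact_force"])
c=w2px(n,np.array([.5212,-.2163,.15])); u,v=c.astype(int); u0,v0=u-30,v-30;s=9
I=cv2.resize(p[v0:v0+60,u0:u0+60],(540,540),interpolation=cv2.INTER_CUBIC)
J=I.copy()
for C,z,r,col in((e,e[2]-.028,.038,(0,255,0)),(e,e[2]-.006,.038,(0,255,0)),([.5212,-.2163],.091,.017,(0,0,255))):
    a=np.linspace(0,6.283,80);q=np.stack([C[0]+r*np.cos(a),C[1]+r*np.sin(a),0*a+z],-1)
    cv2.polylines(J,[((w2px(n,q)-[u0,v0]+.5)*s).astype(int)],True,col,1)
cv2.imwrite("pics/f.png",cv2.resize(np.hstack([I,J]),(800,400)))
E
```

```text
t: 6.8
eef_pos: [0.5208, -0.216, 0.1661]
tool_rot: [-0.0, 0.803, 0.596, -0.0]
contact_force: [-0.4, 0.0, -2.6]
gripper_width: 0.458
6.85 [ 0.52092475 -0.21601556  0.16630578] [ 1.03901111  1.10176354 -3.29838262]
```

View pics/f.png

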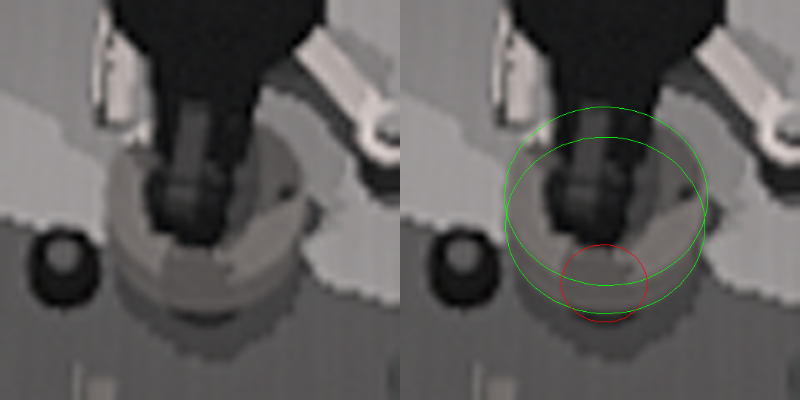

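```bash
python3 -m creep '[[[0,0,0.6,0,0,0,0.3],[0,0,1.0,0,0,0,0.3],[0,0,1.3,0,0,0,0.3],[0,0,1.3,0,0,0,0.3],[0,0,1.6,0,0,0,0.3],[0,0,1.6,0,0,0,0.3]]]'
```

```text
t: 7.6
eef_pos: [0.5207, -0.216, 0.1501]
tool_rot: [-0.0, 0.803, 0.596, -0.0]
contact_force: [0.5, -0.0, -3.5]
gripper_width: 0.458
```

```bash
python3 -m creep '[[[0,0,0.4,0,0,0,0.3],[0,0,0.8,0,0,0,0.3],[0,0,1.2,0,0,0,0.3],[0,0,1.5,0,0,0,0.3],[0,0,1.5,0,0,0,0.3],[0,0,1.5,0,0,0,0.3]]]'
```

```text
t: 8.35
eef_pos: [0.5208, -0.216, 0.1353]
tool_rot: [-0.0, 0.803, 0.596, -0.0]
contact_force: [0.7, 0.6, -3.1]
gripper_width: 0.457
```

```bash
python3 -m creep '[[[0,0,0.2,0,0,0,0.3],[0,0,0.4,0,0,0,0.3],[0,0,0.5,0,0,0,0.3],[0,0,0.5,0,0,0,0.3],[0,0,0.5,0,0,0,0.3]]]'
```

```text
t: 8.98
eef_pos: [0.5209, -0.216, 0.1302]
tool_rot: [0.0, 0.803, 0.596, 0.0]
contact_force: [1.0, -0.9, -3.6]
gripper_width: 0.454
```

```bash
python3 -m creep '[[[0,0,0.1,0,0,0,0.3],[0,0,0.2,0,0,0,0.3],[0,0,0.3,0,0,0,0.3],[0,0,0.3,0,0,0,0.3]]]'
```

```text
t: 9.48
eef_pos: [0.5208, -0.216, 0.1272]
tool_rot: [-0.0, 0.803, 0.596, 0.0]
contact_force: [1.1, 0.5, -2.7]
gripper_width: 0.455
```

```bash
python3 -m creep '[[[0,0,0.2,0,0,0,0.3],[0,0,0.4,0,0,0,0.3],[0,0,0.6,0,0,0,0.3],[0,0,0.7,0,0,0,0.3],[0,0,0.7,0,0,0,0.3]]]'
```

```text
t: 10.1
eef_pos: [0.5209, -0.216, 0.1201]
tool_rot: [0.0, 0.803, 0.596, -0.0]
contact_force: [1.7, -0.1, -3.4]
gripper_width: 0.451
```

```bash
python3 -m creep '[[[0,0,0.05,0,0,0,0.3],[0,0,0.1,0,0,0,0.3],[0,0,0.1,0,0,0,0.3],[0,0,0.1,0,0,0,0.55],[0,0,0.1,0,0,0,0.65],[0,0,0.1,0,0,0,0.7],[0,0,0.1,0,0,0,0.7]]]'
python3 - <<'E'
from h import *
for n in("side",):
    p,d=bot.read_camera(n)
    c=cloud(n,d);u,v=w2px(n,np.array([.5212,-.2163,.12])).astype(int)
    cv2.imwrite("pics/g.png",cv2.resize(p[v-35:v+35,u-35:u+35],(560,560),interpolation=cv2.INTER_CUBIC))
    q=c[v-35:v+35,u-35:u+35].reshape(-1,3);r=np.hypot(q[:,0]-.5212,q[:,1]+.2163)
    for a,b in((.022,.026),(.026,.030),(.030,.034),(.034,.037)):
        s=q[(r>a)&(r<b)&(q[:,2]<.135)&(q[:,2]>.09)];print(a,len(s),np.median(s[:,2]))
    w=bot.silhouettes(n,"wheel");print([(x["xy"],x["p"],x["mask"].sum()) for x in w][:2])
print(bot.get_obs()["contact_force"],bot.get_obs()["q"])
E
```

```text
t: 10.98
eef_pos: [0.5208, -0.2161, 0.1193]
tool_rot: [0.0, 0.803, 0.596, 0.0]
contact_force: [0.3, 0.3, -0.7]
gripper_width: 0.699
0.022 27 0.11384008510333452
0.026 41 0.11458008527528261
0.03 78 0.11446883859022544
0.034 129 0.1127174183515498
[([259.5, 267.3], 0.84, np.int64(400)), ([269.7, 278.5], 0.6, np.int64(9508))]
[ 1.08052905 -0.21478135  0.13541956] [-0.03509765  0.45485288  0.40831201  1.94637176 -0.24836523  0.78891509
  1.7884015 ]
```

View pics/g.png

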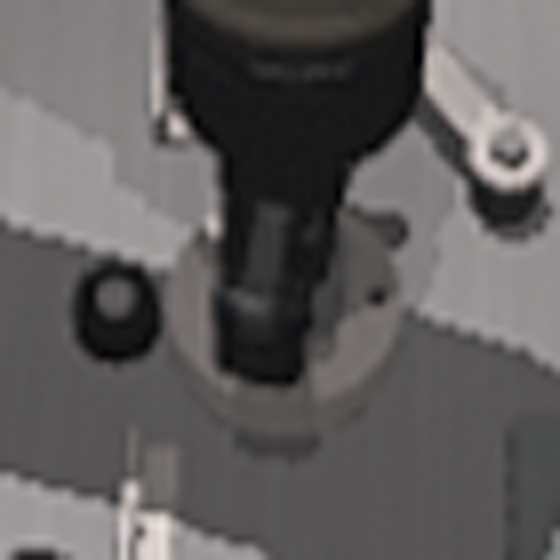

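```bash
python3 -m creep '[[[0,0,-1,0,0,0,0.7],[0,0,-3,0,0,0,0.7],[0,0,-6,0,0,0,0.7],[0,0,-9,0,0,0,0.7],[0,0,-9,0,0,0,0.7]]]'
python3 - <<'E'
from h import *
S=np.array([.5210,-.2161]);yaw=-.166
c,s=np.cos(yaw),np.sin(yaw);P=S+np.array([[c,-s],[s,c]])@[.072,.056];print("pivot",P)
for n in("side","top"):
    p,d=bot.read_camera(n);cl=cloud(n,d)
    u,v=w2px(n,np.array([.5675,-.110,.146]));u0,v0=int(u)-25,int(v)-25
    I=cv2.resize(p[v0:v0+50,u0:u0+50],(400,400),interpolation=cv2.INTER_CUBIC)
    for C,z,r in(([.5675,-.110],.146,.008),([.5675,-.110],.116,.008),(P,.124,.008),(S,.113,.038),(S,.143,.02)):
        a=np.linspace(0,6.283,60);q=np.stack([C[0]+r*np.cos(a),C[1]+r*np.sin(a),0*a+z],-1)
        cv2.polylines(I,[((w2px(n,q)-[u0,v0]+.5)*8).astype(int)],True,(0,255,0),1)
    cv2.imwrite(f"pics/k_{n}.png",I)
a=cv2.imread("pics/k_side.png");b=cv2.imread("pics/k_top.png");cv2.imwrite("pics/k.png",np.hstack([a,b]))
o=bot.get_obs();print(o["eef_pos"],o["tool_rot"])
E
```

```text
t: 11.7
eef_pos: [0.5224, -0.2168, 0.2123]
tool_rot: [0.002, 0.803, 0.595, 0.002]
contact_force: [-0.2, -0.8, -0.1]
gripper_width: 0.698
pivot [ 0.60126363 -0.17276698]
[ 0.52081192 -0.21588251  0.20953428] [1.15947494e-04 8.03250221e-01 5.95641662e-01 2.83182099e-04]
```

View pics/k.png

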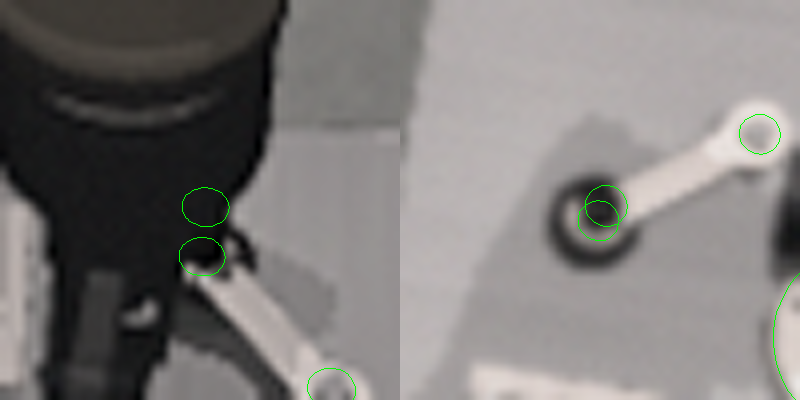

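```bash
cat > plan.py <<'E'
from h import *
P=np.array([.6013,-.1728])
def pose(th,delta,z,yawoff=0):
    th=np.radians(th); r=np.array([np.cos(th),np.sin(th)]); t=np.array([-r[1],r[0]])
    return np.array([*(P+.072*r+delta*t),z]), th-np.pi/2
def rel(p,yaw,o):
    Rm=R.from_quat(o["tool_rot"],scalar_first=True).as_matrix(); x=Rm[:,0]; y0=np.arctan2(x[1],x[0])
    return (Rm.T@(p-o["eef_pos"])*100).round(2), round(-(yaw-y0),3)
E
python3 - <<'E'
from plan import *
o=bot.get_obs()
for z in(.2,.124): print(rel(*pose(118.3,0,z),o))
E
```

```text
(array([11.53,  1.34,  0.96]), np.float64(0.782))
(array([11.53,  1.34,  8.56]), np.float64(0.782))
```

```bash
python3 -m creep '[[[2,0.2,0,0,0,0.15,0.7],[5,0.6,0,0,0,0.31,0.3],[8,1,0,0,0,0.47,0.3],[10,1.2,0,0,0,0.63,0.3],[11.5,1.35,1,0,0,0.78,0.3],[11.5,1.35,2.5,0,0,0.78,0.3],[11.5,1.35,4,0,0,0.78,0.3],[11.5,1.35,4,0,0,0.78,0.3]]]'
python3 - <<'E'
from plan import *
for n in("side","top"):
    p,d=bot.read_camera(n);cv2.imwrite(f"pics/{n}5.png",p)
    u,v=w2px(n,np.array([.5675,-.110,.146]));u0,v0=int(u)-30,int(v)-30
    cv2.imwrite(f"pics/k_{n}.png",cv2.resize(p[v0:v0+60,u0:u0+60],(400,400),interpolation=cv2.INTER_CUBIC))
a=cv2.imread("pics/k_side.png");b=cv2.imread("pics/k_top.png");cv2.imwrite("pics/k2.png",np.hstack([a,b]))
o=bot.get_obs();print(o["eef_pos"],o["gripper_width"],o["q"].round(2)); print(rel(*pose(118.3,0,.124),o))
E
```

```text
t: 12.8
eef_pos: [0.5655, -0.1108, 0.1675]
tool_rot: [-0.0, 0.969, 0.245, -0.002]
contact_force: [0.3, -0.1, 0.8]
gripper_width: 0.299
[ 0.56681826 -0.11085408  0.16917716] 0.2971908268867437 [-0.35  0.43  0.57  1.88 -0.29  0.91  0.85]
(array([ 0.1 , -0.11,  4.52]), np.float64(0.002))
```

View pics/k2.png

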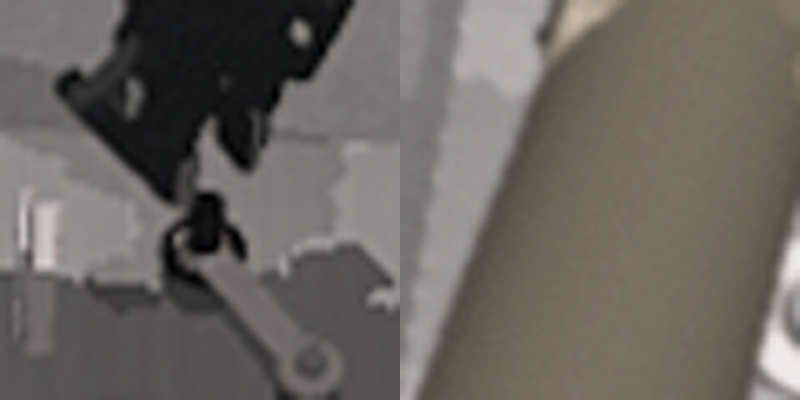

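```bash
python3 -m creep '[[[-0.05,-0.1,1,0,0,0,0.3],[-0.05,-0.1,1.8,0,0,0,0.3],[-0.05,-0.1,2.5,0,0,0,0.3],[-0.05,-0.1,3,0,0,0,0.3],[-0.05,-0.1,3,0,0,0,0.3]]]'
python3 - <<'E'
from plan import *
for n in("side",):
    p,d=bot.read_camera(n)
    u,v=w2px(n,np.array([.5675,-.110,.146]));u0,v0=int(u)-25,int(v)-25
    cv2.imwrite(f"pics/k3.png",cv2.resize(p[v0:v0+50,u0:u0+50],(500,500),interpolation=cv2.INTER_CUBIC))
o=bot.get_obs();print(o["eef_pos"],o["contact_force"])
E
```

```text
t: 13.52
eef_pos: [0.566, -0.1092, 0.1388]
tool_rot: [-0.0, 0.969, 0.245, -0.0]
contact_force: [0.2, 0.2, 0.3]
gripper_width: 0.301
[ 0.56617949 -0.10929191  0.13915712] [-0.80373322  0.64853782 -0.08716575]
```

View pics/k3.png

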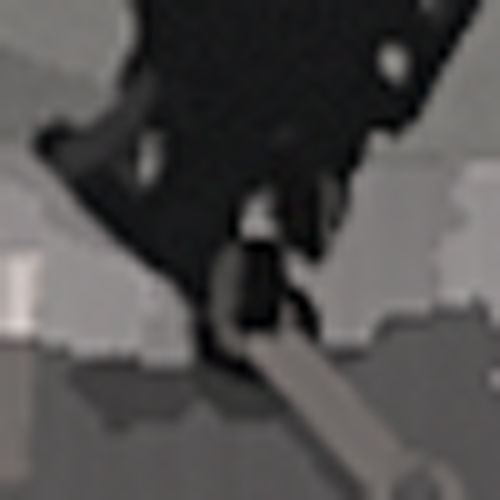

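```bash
python3 -m creep '[[[0,0,0.5,0,0,0,0.3],[0,0,1,0,0,0,0.3],[0,0,1.4,0,0,0,0.3],[0,0,1.4,0,0,0,0.3]]]'
python3 - <<'E'
from plan import *
o=bot.get_obs();print(o["eef_pos"],o["contact_force"])
for th in(118.3,124,130,136,142,148,154,160,165,168,170,172): print(th,*rel(*pose(th,.0045,.1245),o))
E
```

```text
t: 14.08
eef_pos: [0.5659, -0.1092, 0.1249]
tool_rot: [-0.0, 0.969, 0.245, -0.0]
contact_force: [-0.3, -0.0, -0.6]
gripper_width: 0.298
[ 0.56593907 -0.10919377  0.12485548] [-0.32877877 -0.03279771 -0.5671116 ]
118.3 [-0.35  0.08  0.04] 0.002
124 [-1.07  0.15  0.04] -0.097
130 [-1.8   0.31  0.04] -0.202
136 [-2.52  0.55  0.04] -0.307
142 [-3.21  0.86  0.04] -0.412
148 [-3.86  1.24  0.04] -0.516
154 [-4.47  1.68  0.04] -0.621
160 [-5.03  2.19  0.04] -0.726
165 [-5.46  2.66  0.04] -0.813
168 [-5.69  2.95  0.04] -0.865
170 [-5.84  3.16  0.04] -0.9
172 [-5.98  3.36  0.04] -0.935
```

Push slowly to θ≈154° first (contact with rim expected at ≈170.5°).

```bash
python3 -m creep '[[[-0.35,0.1,0,0,0,0,0.3],[-0.7,0.1,0,0,0,-0.05,0.3],[-1.1,0.15,0,0,0,-0.1,0.3],[-1.8,0.3,0,0,0,-0.2,0.3],[-2.5,0.55,0,0,0,-0.31,0.3],[-3.2,0.85,0,0,0,-0.41,0.3],[-3.85,1.25,0,0,0,-0.52,0.3],[-4.45,1.7,0,0,0,-0.62,0.3],[-4.45,1.7,0,0,0,-0.62,0.3]]]'
python3 - <<'E'
from plan import *
for n in("side",):
    p,d=bot.read_camera(n)
    u,v=w2px(n,np.array([.545,-.150,.13]));u0,v0=int(u)-30,int(v)-30
    cv2.imwrite(f"pics/k4.png",cv2.resize(p[v0:v0+60,u0:u0+60],(540,540),interpolation=cv2.INTER_CUBIC))
o=bot.get_obs();print(o["eef_pos"],o["contact_force"])
for th in(160,165,167,168,169,170,171,172): print(th,*rel(*pose(th,.0045,.1245),o))
E
```

```text
t: 15.2
eef_pos: [0.5348, -0.146, 0.1255]
tool_rot: [-0.0, 0.849, 0.529, 0.0]
contact_force: [0.3, -0.6, -0.1]
gripper_width: 0.3
[ 0.53510339 -0.14580486  0.12549718] [0.46562379 0.35099429 0.11922971]
160 [-0.72  0.02  0.1 ] -0.109
165 [-1.34  0.16  0.1 ] -0.196
167 [-1.58  0.23  0.1 ] -0.231
168 [-1.7   0.26  0.1 ] -0.248
169 [-1.82  0.3   0.1 ] -0.266
170 [-1.94  0.34  0.1 ] -0.283
171 [-2.06  0.39  0.1 ] -0.301
172 [-2.18  0.43  0.1 ] -0.318
```

View pics/k4.png

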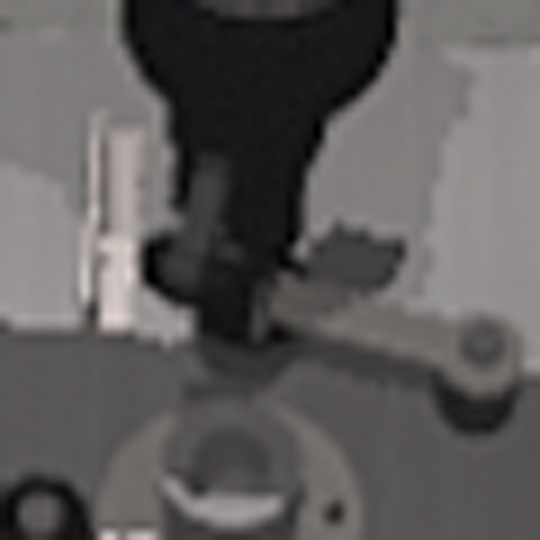

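The arm follows, and the wheel sits home with the spindle tip visible in the boss bore at (235,455). I'll continue slowly.

```bash
python3 -m creep '[[[-0.4,0,0,0,0,-0.06,0.3],[-0.7,0,0,0,0,-0.11,0.3],[-1.0,0.1,0,0,0,-0.15,0.3],[-1.3,0.15,0,0,0,-0.2,0.3],[-1.5,0.2,0,0,0,-0.23,0.3],[-1.6,0.25,0,0,0,-0.24,0.3],[-1.6,0.25,0,0,0,-0.24,0.3]]]'
python3 - <<'E'
from plan import *
o=bot.get_obs();print(o["eef_pos"],o["contact_force"])
for th in(167,168,169,170,171,172,173): print(th,*rel(*pose(th,.0045,.1245),o))
E
```

```text
t: 16.12
eef_pos: [0.5305, -0.1609, 0.1254]
tool_rot: [0.0, 0.779, 0.627, 0.0]
contact_force: [0.5, 0.5, 1.0]
gripper_width: 0.3
[ 0.53049822 -0.16085099  0.12535064] [0.50255179 0.49340544 1.04003902]
167 [-0.02 -0.03  0.09] 0.011
168 [-0.15 -0.03  0.09] -0.006
169 [-0.27 -0.02  0.09] -0.024
170 [-0.4  -0.    0.09] -0.041
171 [-0.52  0.01  0.09] -0.059
172 [-0.65  0.03  0.09] -0.076
173 [-0.77  0.05  0.09] -0.093
```

```bash
python3 -m creep '[[[-0.1,0,0,0,0,-0.02,0.3],[-0.2,0.05,0,0,0,-0.03,0.3],[-0.2,0.05,0,0,0,-0.03,0.3]]]'; python3 -m creep '[[[-0.05,0,0,0,0,0,0.3],[-0.1,0,0,0,0,0,0.3],[-0.1,0,0,0,0,0,0.3]]]'
```

```text
t: 16.5
eef_pos: [0.5302, -0.163, 0.1252]
tool_rot: [-0.0, 0.769, 0.639, -0.0]
contact_force: [-0.7, 0.9, 0.8]
gripper_width: 0.299
t: 16.88
eef_pos: [0.53, -0.1639, 0.1252]
tool_rot: [-0.0, 0.769, 0.639, -0.0]
contact_force: [0.3, 1.5, 1.0]
gripper_width: 0.302
```

```bash
python3 -m creep '[[[-0.05,0,0,0,0,0,0.3],[-0.1,0,0,0,0,0,0.3],[-0.1,0,0,0,0,0,0.3]]]'; python3 -m creep '[[[-0.05,0,0,0,0,0,0.3],[-0.1,0,0,0,0,0,0.3],[-0.1,0,0,0,0,0,0.3]]]'
python3 - <<'E'
from plan import *
for n in("side",):
    p,d=bot.read_camera(n)
    u,v=w2px(n,np.array([.545,-.170,.13]));u0,v0=int(u)-30,int(v)-30
    cv2.imwrite(f"pics/k5.png",cv2.resize(p[v0:v0+60,u0:u0+60],(540,540),interpolation=cv2.INTER_CUBIC))
    print(bot.get_obs()["contact_force"])
E
```

```text
t: 17.25
eef_pos: [0.5299, -0.1649, 0.1252]
tool_rot: [-0.0, 0.769, 0.639, -0.0]
contact_force: [-0.8, 2.0, -0.7]
gripper_width: 0.302
t: 17.62
eef_pos: [0.5299, -0.1654, 0.1252]
tool_rot: [-0.0, 0.769, 0.639, 0.0]
contact_force: [-2.3, 4.3, -0.8]
gripper_width: 0.304
[-0.45077184  4.4715225   0.36468414]
```

View pics/k5.png

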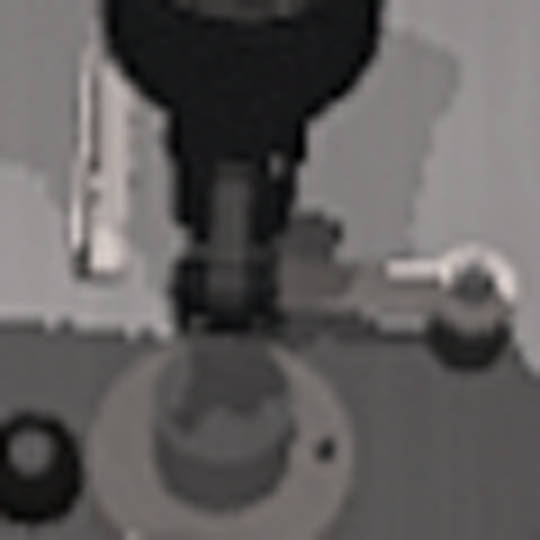

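```bash
python3 -m creep '[[[0,0,0,0,0,0,0.3],[0,0,0,0,0,0,0.3],[0.2,0,0,0,0,0,0.3],[0.4,0,0,0,0,0,0.33],[0.45,0,0,0,0,0,0.35],[0.45,0,0,0,0,0,0.35]]]'; python3 -m creep '[[[0,0,-0.7,0,0,0,0.35],[0,0,-1.8,0,0,0,0.35],[0,0,-4,0,0,0,0.35],[0,0,-8,0,0,0,0.35],[0,0,-12,0,0,0,0.35],[4,-4,-14,0,0,0,0.35],[9,-8,-14,0,0,0,0.35],[14,-12,-14,0,0,0,0.35],[14,-12,-14,0,0,0,0.35]]]'
python3 - <<'E'
from plan import *
S=np.array([.5210,-.2161])
for n in("side","top"):
    p,d=bot.read_camera(n);cv2.imwrite(f"pics/{n}9.png",p)
    u,v=w2px(n,np.array([.55,-.19,.12]));u0,v0=int(u)-30,int(v)-30
    I=cv2.resize(p[v0:v0+60,u0:u0+60],(400,400),interpolation=cv2.INTER_CUBIC)
    for C,z,r in(([.5303,-.1609],.146,.008),(S,.113,.038),(S,.143,.02),(P,.124,.008)):
        a=np.linspace(0,6.283,60);q=np.stack([C[0]+r*np.cos(a),C[1]+r*np.sin(a),0*a+z],-1)
        cv2.polylines(I,[((w2px(n,q)-[u0,v0]+.5)*400/60).astype(int)],True,(0,255,0),1)
    cv2.imwrite(f"pics/m_{n}.png",I)
    c=cloud(n,d).reshape(-1,3); r=np.hypot(c[:,0]-S[0],c[:,1]-S[1])
    for a,b,l,h in((.024,.036,.1,.122),(.0135,.019,.125,.16)):
        s=c[(r>a)&(r<b)&(c[:,2]>l)&(c[:,2]<h)];print(n,len(s),np.median(s,0).round(4))
    k=c[(c[:,2]>.125)&(c[:,2]<.155)&(np.hypot(c[:,0]-.5303,c[:,1]+.1609)<.025)];print("knob",k.mean(0).round(4),len(k))
cv2.imwrite("pics/m.png",np.hstack([cv2.imread("pics/m_side.png"),cv2.imread("pics/m_top.png")]))
o=bot.get_obs();print(o["t"],o["eef_pos"],o["contact_force"],o["joint_vel"].round(3))
E
```

```text
t: 18.42
eef_pos: [0.5309, -0.1617, 0.1254]
tool_rot: [0.0, 0.769, 0.639, 0.0]
contact_force: [-0.5, -0.7, 0.9]
gripper_width: 0.35
t: 19.55
eef_pos: [0.4368, 0.0019, 0.2662]
tool_rot: [-0.0, 0.767, 0.641, 0.001]
contact_force: [-0.8, -1.3, -0.5]
gripper_width: 0.348
side 246 [ 0.519  -0.2289  0.1142]
side 90 [ 0.5223 -0.2223  0.1436]
knob [ 0.5304 -0.1628  0.1414] 48
top 219 [ 0.5193 -0.2149  0.1145]
top 54 [ 0.523  -0.2156  0.1454]
knob [ 0.53   -0.1593  0.1448] 27
19.65 [ 0.43862347 -0.00150368  0.26619401] [ 1.00643414 -0.50812694  0.47330134] [ 0.026  0.023  0.032 -0.018  0.001 -0.004  0.01 ]
```

View pics/m.png

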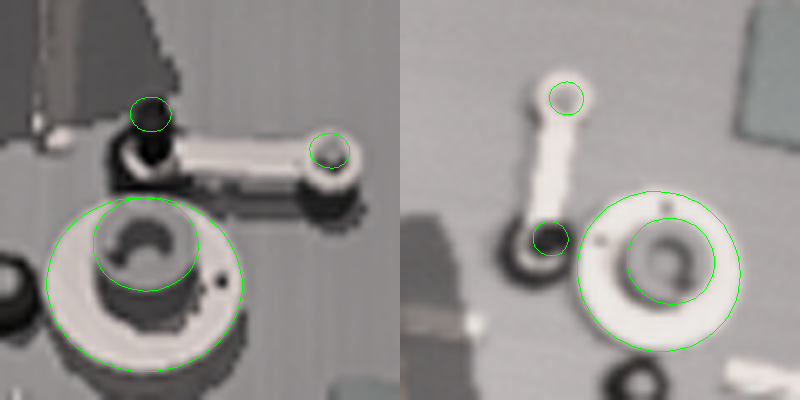

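View pics/top9.png

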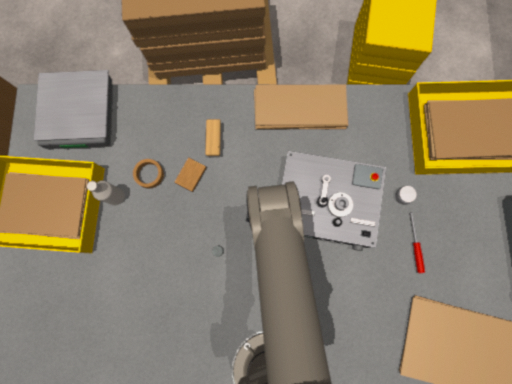

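```bash
python3 -m creep '[[[0,0,0,0,0,0,0.35],[0,0,0,0,0,0,0.35],[0,0,0,0,0,0,0.35]]]'; python3 -c "
from station import bot
print(bot.hand_in())"
```

```text
t: 20.02
eef_pos: [0.4387, -0.0025, 0.2652]
tool_rot: [-0.0, 0.77, 0.638, -0.0]
contact_force: [0.3, -0.4, 0.1]
gripper_width: 0.349
the job is handed in; nothing more can be done
None
```

The type wheel is fitted and fully home on the spindle, and the inker's felt roller rests against it. I handed the job in at about t = 20 s.

- **Wheel:** I read the keyway direction (about 198°) and the key direction (about 206°) from the pictures and turned the wheel 8° on the way over. It went over the key on the first try, so no search was needed. The readings while lowering it stayed near the wheel's own weight (3–4 N), with no push against the key.
- **Inker:** I swung it in with the fingers either side of the knob. It stopped where I expected, at about 4.5 N, against roughly 1.3 N of normal friction. I then backed off, and the reading fell to noise level.

**Last checks:**
- **Wheel height and position:** the rim top reads about 114 mm, against 113 mm nominal. Rim and boss line up with their expected outlines in both views.
- **Inker angle:** the knob is within about 2 mm of its position at joint angle 0; the two cameras differ by about 3.5 mm in y. The roller's stop under a light push is the stronger evidence that it touches the wheel.
- **Bench:** by eye in the top picture, the other things are where they were.
- **Arm:** it is clear of everything.

No check failed.

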